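# Set and clamp the heel rest of a shoe-shine box

## Task

Press the blue spring plunger down to its stop so that the sliding heel leg springs out, then with the orange cam lever still open bring the leg back until its white pointer lines up with the red length mark, and, holding the leg there, swing the cam lever fully closed. Finish while still holding on: keep hold of the leg or its lever with the pointer at the mark and the lever closed, because the leg springs out again if let go. Leave the two tins, the brush and the applicator where they are.

Things in the scene. Friction and masses are not known exactly. Their poses are not given: they have to be found in the camera images.
- shine_box: Wooden shoe-shine box, 250 (x) x 380 (y) x 120 mm high, fixed, lid shut; origin: centre of underside, z up, turned about z only; latch face to -x (robot). On the lid: foot block (x +30..+105, y -170..+40, top 160; toe bar to 187 mm), aluminium rail along y at x -55 (top 146) with the sliding leg, and between them a dark scale (x -35..+28, y -5..+155, top 150 mm).
- plunger (a joint): Spring plunger in a black housing (50 x 45 mm, top 170 mm up, steel collar to 177) at the -y end of the rail. 0 = up, 0.012 m = down at its stop. Takes 3 N to start, 8 N at the stop; comes up when let go. At its stop it frees the leg, which springs out and stays free afterwards.
- plunger_top (a point): Centre of the top face of the blue round plunger head (32 mm diameter, 12 mm thick), 200 mm above the cabinet top when up; box frame x -55, y -115 mm.
- leg: Sliding leg with grey carriage (40 x 34, top 162 mm up), white pointer, and 40 mm to +y an upright heel plate (box x -50..+110, top 200 up). Origin: top of carriage on the lever's pivot; axes as the box. Starts caught at box y +20 mm; when freed a spring (6 to 3.5 N) drives it to its stop at y +130 in 1 s and always pushes to +y: the cam does not hold it. Once freed it goes in to y +40 only.
- leg_pointer (a point): End of the white pointer (bar 5 mm wide, along the box's x) on the carriage, above the scale at box x -2 mm, 158 mm up; same y as the leg's origin.
- mark: Red length mark, a bar 26 (x) x 5 (y) x 8 mm high with a 14 mm square head, 10 high, on its +x half; fixed on the scale at box x +14, box y +58..+108 mm, differing each time; origin: centre of its underside (150 mm up); axes as the box. The pointer is at the mark when both have the same y in the box's frame; nothing blocks the pointer there.
- cam_lever (a joint): Orange cam lever, hinged about a vertical axis on the leg and carried with it. 0 = fully closed at its stop (along the rail, knob to the box's -y); growing values swing the knob to the box's -x; starts open at 0.85 to 1.1 rad (stop 1.15). At angle a the knob is at pivot + 65 mm x (-sin a, -cos a) in the box's x, y. Slight friction (about 1.5 N at the knob); stays where left.
- lever_knob (a point): Centre of the upright round orange knob (22 mm diameter, 38 mm tall, from 170 to 208 mm above the cabinet top; this point is 189 mm up), 65 mm from the pivot. The lever arm below it is 14 mm wide and 8 mm thick (162 to 170 mm up), so fingers can pinch the knob from above across the arm.
- lever_pivot (a point): Point on the lever's vertical pivot axis at the height of lever_knob (189 mm up); moves with the leg, same x, y as the leg's origin.
- tin_black: Bystander: flat tin with black lid, 87 mm diameter, 28 mm high; origin at centre of underside.
- tin_brown: Bystander: flat tin with copper-brown lid, 87 mm diameter, 28 mm high; origin at centre of underside.
- brush: Bystander: horsehair brush, 50 x 170 (y) x 52 mm high, bristles down; origin at centre of underside.
- applicator: Bystander: green silicone applicator, about 40 x 145 (y) x 20 mm; origin on its underside.

How it is judged (in metres and radians):
On the way, in this order (a step that is already met when the one before it is completed fails the run):
1. the plunger is pressed down to its stop (value of joint plunger above 0.0105 m), for 0.05 s.
2. the leg is held with its pointer at the mark while the lever is still open (y of leg_pointer in the frame of mark between -0.006 and 0.006 m and contact force between the fingers and leg above 1 N and value of joint cam_lever above 0.6 rad), for 0.1 s.
3. the lever is closed with the leg held at the mark (y of leg_pointer in the frame of mark between -0.006 and 0.006 m and contact force between the fingers and leg above 1 N and value of joint cam_lever below 0.15 rad), for 0.2 s.
At the end, for the whole second after the job is handed in: The fingers hold the leg or its lever (over 1 N), the pointer is within 6 mm of the red mark along the scale, the lever is within 0.15 rad of fully closed, and the leg is still (all of step 3 and linear speed of leg below 0.02 m/s); the arm keeps its last pose, push and grip.
It fails at once if the lever is closed more than half way while the pointer is over 18 mm from the mark (value of joint cam_lever below 0.4 rad and not (y of leg_pointer in the frame of mark between -0.018 and 0.018 m)).
It fails at once if the tin black is pushed over 20 mm (distance of tin_black from where it was at the start of the episode above 0.02 m).
It fails at once if the tin brown is pushed over 20 mm (distance of tin_brown from where it was at the start of the episode above 0.02 m).
It fails at once if the brush is pushed over 20 mm (distance of brush from where it was at the start of the episode above 0.02 m).
It fails at once if the applicator is pushed over 20 mm (distance of applicator from where it was at the start of the episode above 0.02 m).
It also fails if it takes over 51 s, if anything falls off the work surface, if the arm or the gripper's body presses on something with over 40 N, if the wrist force passes 120 N, or if a joint passes its speed limit or range.

## Robot

A 6-joint arm with a two-finger parallel gripper is mounted at the origin on the work surface. World frame = base frame: x ahead of the robot, y to its left, z up, the work surface at z = 0. Lengths are in m, angles in degrees, forces in N, time in s.
With the tool pointing down it reaches from about 0.375 to 0.9 m from the base axis. Payload 3.1 kg.
Tool frame: the origin (TCP) lies between the finger pads; the fingertips stand 22 mm ahead of it and the grasp point (between the pads) lies 3 mm ahead of it (bot.tip_extent is the distance from the TCP to the fingertips, in m); y points along the fingers, z is the direction in which the jaws open and shut, and the axes are right-handed (so a half turn about y gives the same grasp; the last joint's range is limited). The gripper opens to 87 mm and grips with 3 to 60 N. Pads are 19 mm wide; open, the fingers measure 117 mm over their backs; the gripper's body (75 mm by 190 mm) begins 51 mm behind the grasp point.
Start: joints at [-77.55, 30.224, 82.088, -0, 67.689, -10.227], TCP at [0.241, -0.577, 0.245] pointing down, gripper open.
Joint ranges: [-176.69, 176.69], [-43.24, 126.21], [12.49, 139.97], [-82, 262], [0, 151.66], [-163.58, 163.58]. Speed limits (degrees/s): [159.86, 159.86, 180, 180, 180, 180].

## Interface

Orientations are given as a 3x3 rotation matrix whose columns are the frame's x, y, z axes.
In Python, from rig import bot, eyes, models gives the robot as it stands. The module is installed in compiled form; this text tells all that it offers.
- The arm moves only by the tool arm_command, never from a script. Its arguments are lists of equal length, an entry for each row: "translation": the shift along the tool's x, y, z each as a share of 0.08 m, from -1 to 1, a list of three; "rotation": the turn, a rotation vector about the tool's x, y, z each as a share of 60 degrees, from -1 to 1, a list of three; "grip": the closure, from -1 (fully open) to 1 (shut), so that 0 is half open. In form: {"translation": [[x, y, z], ...], "rotation": [[rx, ry, rz], ...], "grip": [grip, ...]}. A call has 1 to 5 rows; each row is the pose to reach, as a shift and turn from the pose commanded when the call began, along the tool's axes at that moment; what a row does not reach only later rows make up. A row lasts 1/10 s, in which the tool goes at most 50 mm and 8.59 degrees, less where a joint would pass 70% of its speed; a pose out of reach is approached as far as the arm can. A call with a number of a shift or a turn outside -1 to 1 is refused whole. A call with a gripper value outside its range is refused whole. The fingers move at their own pace and stop on an object; the grip force is fixed at half the most. Time passes only in rows, so rows that repeat a pose let the fingers close. It gives the time, the measured TCP pose, the force and the opening at its end, in the units of the state.
- bot.read_state(): the state, without advancing time (a new reading comes with each control period).
- eyes.capture(name): name is "side" or "top" or "wrist"; returns a dict with "image" (420x560x3 uint8, blue, green, red), "mtx" (3x3 intrinsics, pixels), "rvec" (rotation vector, rad) and "tvec" (3), from world to camera coordinates, as OpenCV has them; the wrist camera has in their place "hand_eye" (4x4, takes a point from camera to tool coordinates, whose origin is the TCP and whose axes are the tool frame's). Camera axes: x right, y down, z forward; pixel columns grow to the right and rows downward; lengths in m; the calibration is good to about 2 mm. The wrist camera is an equidistant fisheye: a pixel r from the principal point sees the ray r / f radians off the axis. A picture is of the moment at which its call begins: read the wrist's pose just before it. There is no depth.
- bot.hand_in(): hands the job in, once; it reports no verdict.
Trained networks look in the newest picture that a camera, given by its name, has taken for a name from the list of things; names that differ only in an ending like _2 or _b are one class to them, and where a whole thing is asked for, a point or a joint stands for the part that bears it (a point fixed in the world has none). Each returns a list of dicts, best first, with "conf" (0 to 1); they miss things now and then, are a little off and sometimes report something else, mostly with a low value. They report only what shows in the picture. A call takes as long as a camera call.
- models.recognise(camera, thing): "extent" ([left, top, right, bottom] as shares, 0 to 1, of the picture: columns of its width, rows of its height, round what is visible of it).
- models.spot_point(camera, thing): "point" ([column, row] as shares, 0 to 1, of the picture: columns of its width, rows of its height: a listed point, or the origin of a listed thing).
The state is a dict: "time_s": time; "joint_positions": joint angles; "qvel": joint speeds; "tau": joint torques, N m; "position": TCP position; "tcp_rot": TCP orientation; "force": force on the tool from outside, world axes, zero at the start; "moment": the same for the moment, N m; "opening": opening from 0.0 (shut) to 1.0 (fully open).
Only numpy, scipy, OpenCV 4.12 (cv2) and the standard library are available. Lean on these libraries where they do the work, as an engineer would, in place of code of your own. Each camera call takes 0.05 s, during which the arm holds its last target. There are 200 camera calls.

## Working session

There is one attempt and no reset: what is moved stays moved. The work goes in short steps, Python scripts to look and compute and a tool call to move; the robot and the scene stay as the last step left them, time stands still between calls to the robot, and variables do not carry over. Pictures are saved under pics/ and viewed, about 8 in all and at most 12, crops included, and the job is handed in when it is done.

Besides the shell and the picture viewer there is one more tool, called after "Emit:" by a JSON object that holds its "method" and its "body", one argument or row to a line. arm_command: Moves the arm, as the interface text tells. Shift numbers are shares of 0.08 m and turn numbers shares of 60 degrees, none past 1 either way. Its arguments: {"type":"object","properties":{"translation":{"type":"array"},"rotation":{"type":"array"},"grip":{"type":"array"}},"required":["translation","rotation","grip"]}

```bash
mkdir -p pics
cat > h.py <<'E'
import numpy as np, cv2
from rig import bot, eyes, models
def ray(cap, uv):
    R=cv2.Rodrigues(np.array(cap["rvec"],float))[0]; t=np.array(cap["tvec"],float).ravel()
    p=cv2.undistortPoints(np.array([[uv]],float),np.array(cap["mtx"],float),None).ravel()
    return -R.T@t, R.T@np.array([p[0],p[1],1])
def at_z(cap,uv,z):
    o,d=ray(cap,uv); return o+d*(z-o[2])/d[2]
def proj(cap,P):
    return cv2.projectPoints(np.array(P,float).reshape(-1,1,3),np.array(cap["rvec"],float),np.array(cap["tvec"],float),np.array(cap["mtx"],float),None)[0].reshape(-1,2)
E
python3 - <<'E'
from h import *
s=bot.read_state(); print(s["time_s"],s["position"],np.round(s["tcp_rot"],3).tolist(),s["force"],s["opening"])
for c in("top","side"):
    k=eyes.capture(c); cv2.imwrite(f"pics/{c}0.png",k["image"])
    for n,z in dict(plunger_top=.2,leg=.162,leg_pointer=.158,mark=.15,lever_knob=.189,lever_pivot=.189,shine_box=0,tin_black=0,tin_brown=0,brush=0,applicator=0).items():
        for r in models.spot_point(c,n)[:2]:
            uv=np.array(r["point"])*[560,420]; print(c,n,round(r["conf"],2),uv.round(1),at_z(k,uv,z).round(4))
E
```

```text
0.0 [ 0.24083014 -0.57599989  0.24359743] [[-0.923, -0.0, 0.386], [-0.386, 0.002, -0.923], [-0.0, -1.0, -0.002]] [ 0.60455881 -0.04375089 -0.23952191] 1.0001499071008093
top plunger_top 0.45 [268.4 200.6] [0.519  0.0015 0.2   ]
top leg 0.6 [215.7 184.7] [0.5645 0.1382 0.162 ]
top leg_pointer 0.95 [223. 164.] [0.6195 0.1205 0.158 ]
top mark 0.52 [422.2 209.9] [ 0.5019 -0.3955  0.15  ]
top lever_knob 0.8 [223.6 203.9] [0.5116 0.1145 0.189 ]
top lever_pivot 0.54 [215.2 182.4] [0.5663 0.1365 0.189 ]
top shine_box 0.62 [237.5 176.1] [0.6142 0.0939 0.    ]
top tin_black 0.84 [123.3 215.4] [0.4989 0.4214 0.    ]
top tin_black 0.44 [216.5 184.8] [0.5886 0.1544 0.    ]
top tin_brown 0.68 [157.9 271.7] [0.3384 0.3177 0.    ]
top tin_brown 0.67 [215.7 182.6] [0.595  0.1568 0.    ]
top brush 0.97 [422.9 213. ] [ 0.5085 -0.4392  0.    ]
top applicator 0.82 [374.8 271.5] [ 0.3413 -0.2987  0.    ]
side plunger_top 0.54 [264.8 194.4] [ 0.5248 -0.017   0.2   ]
side plunger_top 0.19 [223.1 254.4] [0.4054 0.3149 0.2   ]
side leg 0.83 [226.3 218.6] [0.57   0.1216 0.162 ]
side leg 0.71 [202.6 218.7] [0.6308 0.1632 0.162 ]
side leg_pointer 0.78 [215.6 212.6] [0.6291 0.1066 0.158 ]
side mark 0.44 [200.1 221.1] [0.6425 0.1639 0.15  ]
side lever_knob 0.6 [239.6 216. ] [0.5139 0.1218 0.189 ]
side lever_pivot 0.64 [225.7 209.1] [0.5778 0.1127 0.189 ]
side shine_box 0.56 [225.5 253. ] [0.6167 0.0908 0.    ]
side tin_black 0.59 [172.5 320.5] [0.5157 0.422  0.    ]
side tin_brown 0.75 [251.3 321.6] [0.3351 0.3016 0.    ]
side applicator 0.57 [353.6 225.1] [ 0.3511 -0.3104  0.    ]
```

Run:
```python
import cv2,numpy as np
a=cv2.imread("pics/top0.png")[120:270,140:340];b=cv2.imread("pics/side0.png")[130:280,130:330]
cv2.imwrite("pics/c0.png",cv2.resize(np.vstack([a,b]),None,fx=2,fy=2,interpolation=3)) if 0 else cv2.imwrite("pics/c0.png",cv2.resize(np.hstack([a,b]),(800,300),interpolation=cv2.INTER_CUBIC))
```

```text
(no output)
```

View pics/c0.png

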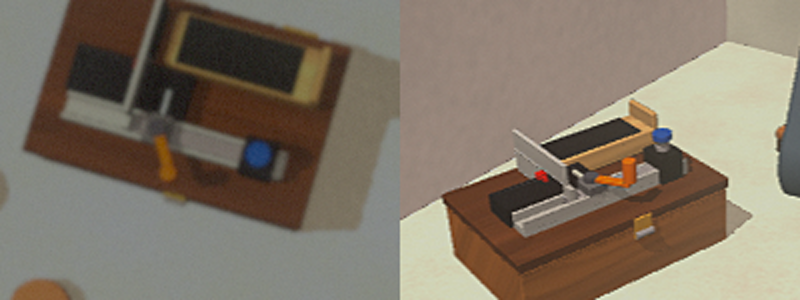

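View pics/side0.png

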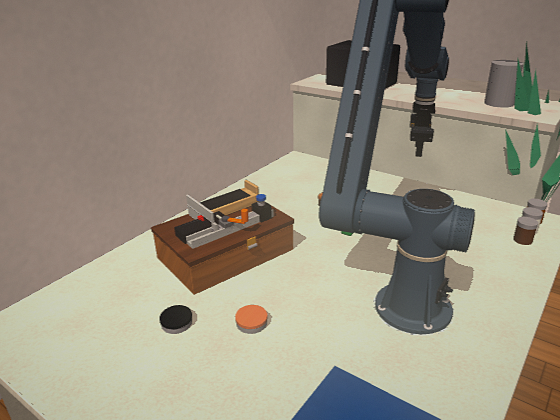

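The top crop shows the box turned about -20° with the blue plunger at top-image (269,198), the knob at (224,204) and the leg at (216,184). The side view shows the red mark at (200,220), just behind the heel plate. The networks agree with both. I'll move towards the plunger now.

Emit:
{"method": "arm_command", "body": {
  "translation": [
    [-0.5,-0.1,-0.45],
    [-1,-0.2,-0.89],
    [-1,-0.2,-0.89],
    [-1,-0.2,-0.89]
  ],
  "rotation": [
    [0,0,0],
    [0,0,0],
    [0,0,0],
    [0,0,0]
  ],
  "grip": [1,1,1,1]
}}

```text
time_s: 1.6
position: [0.2882, -0.4789, 0.2612]
tcp_rot: [[-0.922, 0.0, 0.388], [-0.388, -0.001, -0.922], [0.0, -1.0, 0.001]]
force: [-0.5, -1.0, -0.6]
opening: 0.723
```

Emit:
{"method": "arm_command", "body": {
  "translation": [
    [-0.5,-0.1,-0.45],
    [-1,-0.2,-0.89],
    [-1,-0.2,-0.89],
    [-1,-0.2,-0.89]
  ],
  "rotation": [
    [0,0,0],
    [0,0,0],
    [0,0,0],
    [0,0,0]
  ],
  "grip": [1,1,1,1]
}}

```text
time_s: 2.0
position: [0.3342, -0.384, 0.277]
tcp_rot: [[-0.922, 0.0, 0.387], [-0.387, -0.002, -0.922], [0.0, -1.0, 0.002]]
force: [0.6, 0.1, -0.2]
opening: 0.355
```

Emit:
{"method": "arm_command", "body": {
  "translation": [
    [-0.5,0,-0.45],
    [-1,0,-0.89],
    [-1,0,-0.89],
    [-1,0,-0.89]
  ],
  "rotation": [
    [0,0,0],
    [0,0,0],
    [0,0,0],
    [0,0,0]
  ],
  "grip": [1,1,1,1]
}}

```text
time_s: 2.4
position: [0.3805, -0.2881, 0.2765]
tcp_rot: [[-0.922, 0.0, 0.387], [-0.387, -0.002, -0.922], [0.0, -1.0, 0.001]]
force: [1.1, 0.4, -0.9]
opening: 0.033
```

Emit:
{"method": "arm_command", "body": {
  "translation": [
    [-0.5,0,-0.45],
    [-1,0,-0.89],
    [-1,0,-0.89],
    [-1,0,-0.89]
  ],
  "rotation": [
    [0,0,0],
    [0,0,0],
    [0,0,0],
    [0,0,0]
  ],
  "grip": [1,1,1,1]
}}

```text
time_s: 2.8
position: [0.4271, -0.1919, 0.2766]
tcp_rot: [[-0.922, 0.0, 0.387], [-0.387, -0.002, -0.922], [0.0, -1.0, 0.002]]
force: [0.4, -0.2, 0.0]
opening: 0.008
```

Emit:
{"method": "arm_command", "body": {
  "translation": [
    [-0.5,0,-0.45],
    [-1,0,-0.89],
    [-1,0,-0.89],
    [-1,0,-0.89]
  ],
  "rotation": [
    [0,0,0],
    [0,0,0],
    [0,0,0],
    [0,0,0]
  ],
  "grip": [1,1,1,1]
}}

```text
time_s: 3.2
position: [0.4735, -0.0955, 0.2765]
tcp_rot: [[-0.922, 0.0, 0.386], [-0.386, -0.002, -0.922], [0.0, -1.0, 0.002]]
force: [-0.0, -0.3, -0.4]
opening: 0.007
```

```bash
cat >> h.py <<'E'
def wz(s,k,uv,z):
    M=np.array(k["mtx"],float); p=(np.array(uv)-[M[0,2],M[1,2]])/[M[0,0],M[1,1]]
    th=np.linalg.norm(p); d=np.r_[p/th*np.sin(th),np.cos(th)] if th>0 else np.array([0,0,1.])
    H=np.array(k["hand_eye"]); R=np.array(s["tcp_rot"]); d=R@H[:3,:3]@d; o=np.array(s["position"])+R@H[:3,3]
    return o+d*(z-o[2])/d[2]
Z=dict(plunger_top=.2,leg=.162,leg_pointer=.158,mark=.15,lever_knob=.189,lever_pivot=.189)
def wlook(names=Z,name=None):
    s=bot.read_state(); k=eyes.capture("wrist"); out={}
    if name: cv2.imwrite(f"pics/{name}.png",k["image"])
    for n in names:
        for r in models.spot_point("wrist",n)[:2]:
            uv=np.array(r["point"])*[560,420]; P=wz(s,k,uv,Z[n]); out.setdefault(n,P); print(n,round(r["conf"],2),uv.round(1),P.round(4))
    return out,s,k
E
python3 -c "
from h import *
wlook(name='w1')"
```

```text
plunger_top 0.85 [184.7 108.3] [ 0.5287 -0.0024  0.2   ]
leg 0.66 [82.9 25.1] [0.5666 0.1314 0.162 ]
lever_knob 0.62 [57.2 97.7] [0.5027 0.1129 0.189 ]
lever_knob 0.17 [67.7 20.1] [0.5659 0.1287 0.189 ]
lever_pivot 0.81 [70.3 16.3] [0.5695 0.1275 0.189 ]
```

View pics/w1.png

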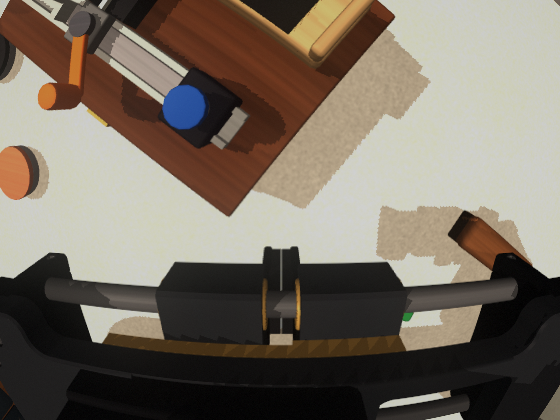

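The wrist view shows the blue head at pixel (185,107), matching the network, the knob at (57,97) and the pivot at (83,25).

Emit:
{"method": "arm_command", "body": {
  "translation": [
    [-0.5,0.1,-0.4],
    [-1,0.3,-0.8],
    [-1,0.3,-0.8],
    [-1,0.3,-0.8]
  ],
  "rotation": [
    [0,0,0],
    [0,0,0],
    [0,0,0],
    [0,0,0]
  ],
  "grip": [1,1,1,1]
}}

```text
time_s: 3.95
position: [0.5218, -0.0035, 0.252]
tcp_rot: [[-0.922, -0.002, 0.388], [-0.388, -0.0, -0.922], [0.002, -1.0, -0.0]]
force: [-0.6, 0.6, 0.1]
opening: 0.006
```

```bash
python3 -c "
from h import *
wlook(name='w2')"
```

```text
plunger_top 0.57 [282.4 232.6] [ 0.5294 -0.0013  0.2   ]
leg 0.98 [139. 103.] [0.5677 0.1295 0.162 ]
leg 0.57 [15.8 96.9] [0.5379 0.2588 0.162 ]
leg_pointer 0.58 [179.7  44.5] [0.6183 0.1168 0.158 ]
mark 0.41 [153.5   3.2] [0.6451 0.1555 0.15  ]
lever_knob 0.92 [119.6 198.2] [0.5038 0.1117 0.189 ]
lever_pivot 0.88 [122.4 100.8] [0.5687 0.1301 0.189 ]
lever_pivot 0.75 [281.3 232.3] [ 0.5255 -0.0023  0.189 ]
```

View pics/w2.png

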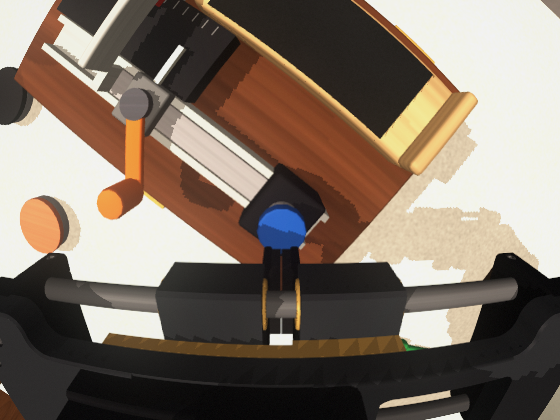

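Emit:
{"method": "arm_command", "body": {
  "translation": [
    [-0.085,0.1,0.015],
    [-0.085,0.3,0.015],
    [-0.085,0.42,0.015],
    [-0.085,0.42,0.015]
  ],
  "rotation": [
    [0,0,0],
    [0,0,0],
    [0,0,0],
    [0,0,0]
  ],
  "grip": [1,1,1,1]
}}

```text
time_s: 4.7
position: [0.5289, -0.0028, 0.218]
tcp_rot: [[-0.923, -0.001, 0.385], [-0.385, 0.0, -0.923], [0.001, -1.0, -0.0]]
force: [1.0, -0.5, 1.6]
opening: 0.005
```

Emit:
{"method": "arm_command", "body": {
  "translation": [
    [0,0.06,0],
    [0,0.11,0],
    [0,0.11,0]
  ],
  "rotation": [
    [0,0,0],
    [0,0,0],
    [0,0,0]
  ],
  "grip": [1,1,1]
}}

```text
time_s: 5.0
position: [0.5289, -0.0028, 0.2109]
tcp_rot: [[-0.923, 0.0, 0.386], [-0.386, -0.001, -0.923], [-0.0, -1.0, 0.001]]
force: [-1.2, -0.2, 6.9]
opening: 0.002
```

Emit:
{"method": "arm_command", "body": {
  "translation": [
    [0,0.02,0],
    [0,0.04,0],
    [0,0.04,0]
  ],
  "rotation": [
    [0,0,0],
    [0,0,0],
    [0,0,0]
  ],
  "grip": [1,1,1]
}}

```text
time_s: 5.3
position: [0.5289, -0.0027, 0.2102]
tcp_rot: [[-0.922, 0.002, 0.386], [-0.386, -0.001, -0.922], [-0.001, -1.0, 0.002]]
force: [-4.9, 0.2, 20.2]
opening: 0.006
```

Emit:
{"method": "arm_command", "body": {
  "translation": [
    [0,-0.4,0],
    [0,-0.7,0],
    [-0.1,-0.7,-0.4],
    [-0.24,-0.7,-0.84],
    [-0.24,-0.7,-0.84]
  ],
  "rotation": [
    [0,0,0],
    [0,0,0],
    [0,0,0],
    [0,0,0],
    [0,0,0]
  ],
  "grip": [1,1,-1,-1,-1]
}}

```text
time_s: 5.8
position: [0.5192, 0.0702, 0.2632]
tcp_rot: [[-0.921, -0.001, 0.389], [-0.389, 0.002, -0.921], [0.0, -1.0, -0.002]]
force: [0.4, -0.5, -0.3]
opening: 0.194
```

Emit:
{"method": "arm_command", "body": {
  "translation": [
    [-0.12,0,-0.42],
    [-0.24,0,-0.84],
    [-0.24,0,-0.84]
  ],
  "rotation": [
    [0,0,0],
    [0,0,0],
    [0,0,0]
  ],
  "grip": [-1,-1,-1]
}}

```text
time_s: 6.1
position: [0.5113, 0.139, 0.2628]
tcp_rot: [[-0.921, -0.001, 0.389], [-0.389, 0.001, -0.921], [0.001, -1.0, -0.001]]
force: [0.6, -0.1, 0.6]
opening: 0.466
```

Emit:
{"method": "arm_command", "body": {
  "translation": [
    [-0.12,0,-0.42],
    [-0.24,0,-0.84],
    [-0.24,0,-0.84]
  ],
  "rotation": [
    [0,0,0],
    [0,0,0],
    [0,0,0]
  ],
  "grip": [-1,-1,-1]
}}

```text
time_s: 6.4
position: [0.5036, 0.2079, 0.2628]
tcp_rot: [[-0.921, -0.0, 0.389], [-0.389, 0.001, -0.921], [-0.0, -1.0, -0.001]]
force: [0.3, -1.6, 0.1]
opening: 0.738
```

```bash
python3 -c "
from h import *
wlook(name='w3')"
```

```text
leg 0.78 [293.8  96.3] [0.5941 0.236  0.162 ]
leg_pointer 0.85 [341.6  42.3] [0.6479 0.2197 0.158 ]
mark 0.66 [409.8  81.3] [0.6471 0.1564 0.15  ]
lever_knob 0.64 [286.4 190. ] [0.533  0.2163 0.189 ]
lever_pivot 0.64 [300.1  89.7] [0.598  0.2343 0.189 ]
lever_pivot 0.44 [128.3 121.6] [0.5366 0.3375 0.189 ]
```

View pics/w3.png

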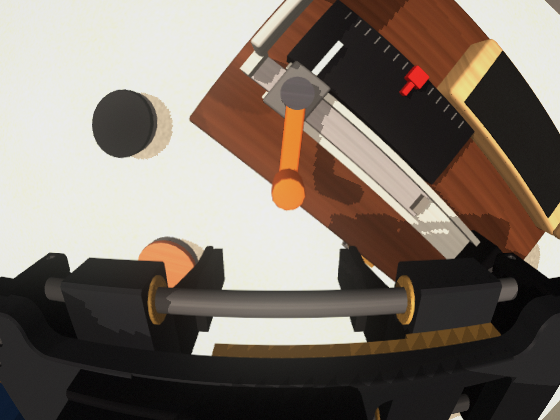

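Clear view: knob at (287,193), pivot at (297,93) and red mark at (413,82). This puts the mark at box y ≈ 69 mm and the lever at about 1.0 rad. Next I grasp the knob across its arm.

Emit:
{"method": "arm_command", "body": {
  "translation": [
    [-0.387,0,0.048],
    [-0.387,0.3,0.048],
    [-0.387,0.86,0.048],
    [-0.387,0.86,0.048]
  ],
  "rotation": [
    [0,0.108,0],
    [0,0.108,0],
    [0,0.108,0],
    [0,0.108,0]
  ],
  "grip": [-0.8,-0.8,-0.6,-0.6]
}}

```text
time_s: 7.15
position: [0.5303, 0.2123, 0.1891]
tcp_rot: [[-0.961, -0.013, 0.278], [-0.278, -0.003, -0.961], [0.013, -1.0, -0.001]]
force: [-1.2, -0.3, 0.4]
opening: 0.827
```

```bash
python3 -c "
from h import *
wlook(['lever_knob','lever_pivot','mark','leg_pointer'],name='w4')"
```

```text
lever_knob 0.62 [276.2 271.7] [0.5368 0.2166 0.189 ]
lever_pivot 0.68 [272.7 140.9] [0.5961 0.2351 0.189 ]
mark 0.64 [429.6  95.5] [0.6456 0.1568 0.15  ]
leg_pointer 0.92 [328.3  47.6] [0.6488 0.2213 0.158 ]
```

View pics/w4.png

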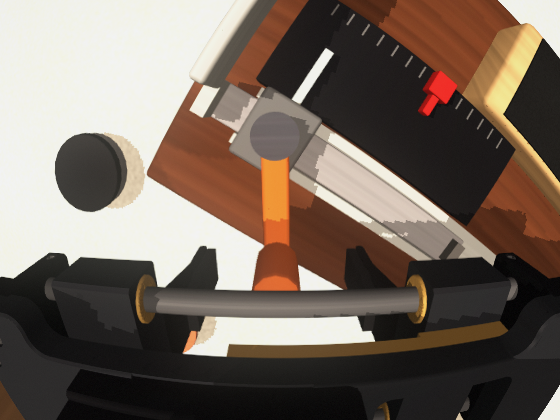

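Emit:
{"method": "arm_command", "body": {
  "translation": [
    [-0.075,-0.05,-0.03],
    [-0.075,-0.05,-0.03],
    [-0.075,-0.05,-0.03],
    [-0.075,-0.05,-0.03],
    [-0.075,-0.05,-0.03]
  ],
  "rotation": [
    [0,0,0],
    [0,0,0],
    [0,0,0],
    [0,0,0],
    [0,0,0]
  ],
  "grip": [1,1,1,1,1]
}}

```text
time_s: 7.9
position: [0.539, 0.2181, 0.1982]
tcp_rot: [[-0.96, -0.0, 0.279], [-0.279, -0.0, -0.96], [0.0, -1.0, -0.0]]
force: [-0.7, 0.1, -0.5]
opening: 0.434
```

Emit:
{"method": "arm_command", "body": {
  "translation": [
    [0,0,0],
    [0,0,0],
    [0,0,0],
    [0,0,0]
  ],
  "rotation": [
    [0,0,0],
    [0,0,0],
    [0,0,0],
    [0,0,0]
  ],
  "grip": [1,1,1,1]
}}

```text
time_s: 8.3
position: [0.5391, 0.2179, 0.198]
tcp_rot: [[-0.96, -0.0, 0.279], [-0.279, -0.0, -0.96], [0.001, -1.0, 0.0]]
force: [-0.0, -0.7, 0.9]
opening: 0.249
```

Emit:
{"method": "arm_command", "body": {
  "translation": [
    [0.08,0,0.13],
    [0.16,0,0.26],
    [0.24,0,0.39],
    [0.32,0,0.52],
    [0.407,0,0.652]
  ],
  "rotation": [
    [0,0,0],
    [0,0,0],
    [0,0,0],
    [0,0,0],
    [0,0,0]
  ],
  "grip": [1,1,1,1,1]
}}

```text
time_s: 8.8
position: [0.5236, 0.1607, 0.1981]
tcp_rot: [[-0.96, 0.004, 0.279], [-0.279, 0.005, -0.96], [-0.005, -1.0, -0.004]]
force: [2.7, 7.9, -3.4]
opening: 0.243
```

Emit:
{"method": "arm_command", "body": {
  "translation": [
    [0,0,0],
    [0,0,0]
  ],
  "rotation": [
    [0,0,0],
    [0,0,0]
  ],
  "grip": [1,1]
}}

```text
time_s: 9.0
position: [0.5231, 0.1595, 0.1981]
tcp_rot: [[-0.96, 0.001, 0.279], [-0.279, 0.001, -0.96], [-0.002, -1.0, -0.001]]
force: [1.9, 4.3, -2.6]
opening: 0.241
```

```bash
python3 -c "
from h import *
wlook(['lever_knob','lever_pivot','mark','leg_pointer','leg'],name='w5')"
```

```text
lever_knob 0.59 [280.5 285. ] [0.5179 0.1583 0.189 ]
lever_pivot 0.9 [278.3 158.9] [0.5807 0.1775 0.189 ]
mark 0.72 [346.2  55.9] [0.6452 0.156  0.15  ]
leg_pointer 0.59 [325.8  70.1] [0.6318 0.1656 0.158 ]
leg 0.9 [277.7 149. ] [0.5822 0.1785 0.162 ]
leg 0.73 [ 64.8 153.9] [0.5472 0.3094 0.162 ]
```

View pics/w5.png

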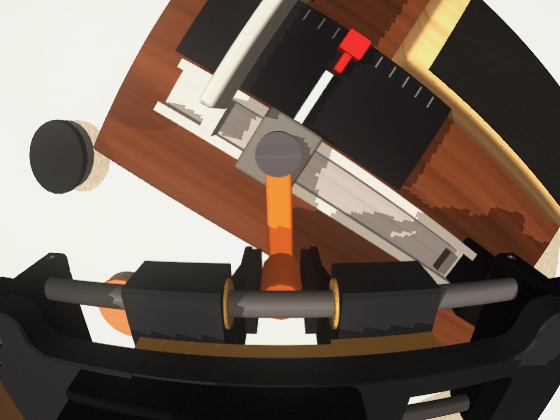

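```bash
cat > m.py <<'E'
from h import *
uy=np.array([.2714,.9625]); ux=np.array([.9625,-.2714]); O=np.array([.5287,-.002])-ux*-.055-uy*-.115
def meas(s,k):
    im=k["image"].astype(int); b,g,r=im[...,0],im[...,1],im[...,2]
    box=lambda m,z: np.array([(lambda P:[(P-O)@ux,(P-O)@uy])(wz(s,k,(c,q),z)[:2]) for q,c in zip(*np.nonzero(m))])
    red=(r>120)&(g<70)&(b<70); red[230:]=0; R=box(red,.159)
    R=R[(abs(R[:,0]-.014)<.025)]
    wh=(r>150)&(g>150)&(b>140); wh[230:]=0; W=box(wh,.158)
    my=np.median(R[:,1]); W=W[(W[:,0]>-.022)&(W[:,0]<-.004)&(abs(W[:,1]-my)<.02)]
    hy=lambda A,lo,hi:(lambda B:(round((B[:,1].min()+B[:,1].max())/2*1e3,1),round(np.median(B[:,1])*1e3,1),round(np.ptp(B[:,1])*1e3,1),len(B)))(A[(A[:,0]>lo)&(A[:,0]<hi)])
    print("red x",R[:,0].min().round(4),R[:,0].max().round(4),"bar",hy(R,.003,.013),"head",hy(R,.016,.026))
    for lo in(-.022,-.016,-.010): print("pointer",lo,hy(W,lo,lo+.006))
def cap(name=None):
    s=bot.read_state(); k=eyes.capture("wrist")
    if name: cv2.imwrite(f"pics/{name}.png",k["image"])
    print(s["time_s"],s["position"].round(4),s["force"].round(1)); return s,k
if __name__=="__main__": meas(*cap('w6'))
E
python3 m.py
```

```text
9.3 [0.5231 0.1596 0.1981] [ 2.5  4.6 -3.3]
red x -0.011 0.039 bar (np.float64(-25.1), np.float64(-43.6), np.float64(193.9), 1744) head (np.float64(-30.2), np.float64(-8.7), np.float64(212.4), 906)Traceback (most recent call last):
  File "m.py", line 17, in <module>
    if __name__=="__main__": meas(*cap('w6'))
                             ~~~~^^^^^^^^^^^^
  File "m.py", line 12, in meas
    for lo in(-.022,-.016,-.010): print("pointer",lo,hy(W,lo,lo+.006))
                                                     ~~^^^^^^^^^^^^^^
  File "m.py", line 10, in <lambda>
    hy=lambda A,lo,hi:(lambda B:(round((B[:,1].min()+B[:,1].max())/2*1e3,1),round(np.median(B[:,1])*1e3,1),round(np.ptp(B[:,1])*1e3,1),len(B)))(A[(A[:,0]>lo)&(A[:,0]<hi)])
                      ~~~~~~~~~~~~~~~~~~~~~~~~~~~~~~~~~~~~~~~~~~~~~~~~~~~~~~~~~~~~~~~~~~~~~~~~~~~~~~~~~~~~~~~~~~~~~~~~~~~~~~~~~~~~~~~~~~~~~~~~~^^^^^^^^^^^^^^^^^^^^^^^^^^^^
  File "m.py", line 10, in <lambda>
    hy=lambda A,lo,hi:(lambda B:(round((B[:,1].min()+B[:,1].max())/2*1e3,1),round(np.median(B[:,1])*1e3,1),round(np.ptp(B[:,1])*1e3,1),len(B)))(A[(A[:,0]>lo)&(A[:,0]<hi)])
                                        ~~~~~~~~~~^^
    return umr_minimum(a, axis, None, out, keepdims, initial, where)
ValueError: zero-size array to reduction operation minimum which has no identity
```

Wood is getting into the red mask, so I'll tighten it.

```bash
sed -i 's/red=(r>120)&(g<70)&(b<70)/red=(r>170)\&(g<80)\&(b<80)/; s/R=R\[(abs(R\[:,0\]-.014)<.025)\]/R=R[(abs(R[:,0]-.014)<.025)\&(R[:,1]>.05)\&(R[:,1]<.115)]/; s/:(lambda B:(round/:(lambda B: len(B) and (round/' m.py
python3 m.py
```

```text
9.35 [0.5231 0.1595 0.1981] [ 2.5  4.1 -3.3]
red x 0.0017 0.0278 bar (np.float64(69.2), np.float64(69.2), np.float64(4.6), 148) head (np.float64(69.0), np.float64(69.1), np.float64(13.6), 413)
pointer -0.022 (np.float64(72.2), np.float64(72.2), np.float64(5.2), 103)
pointer -0.016 (np.float64(72.2), np.float64(72.3), np.float64(5.0), 101)
pointer -0.01 (np.float64(72.2), np.float64(72.2), np.float64(5.0), 100)
```

Emit:
{"method": "arm_command", "body": {
  "translation": [
    [0.02,0,0.033],
    [0.02,0,0.033],
    [0.02,0,0.033]
  ],
  "rotation": [
    [0,0,0],
    [0,0,0],
    [0,0,0]
  ],
  "grip": [1,1,1]
}}

```text
time_s: 9.7
position: [0.5222, 0.1565, 0.1981]
tcp_rot: [[-0.96, 0.001, 0.279], [-0.279, 0.001, -0.96], [-0.001, -1.0, -0.0]]
force: [2.4, 3.7, -3.8]
opening: 0.242
```

```bash
cat > arc.py <<'E'
from m import *
import sys
s,k=cap(); meas(s,k)
ymark=.0691; P=O+ux*-.055+uy*ymark   # pivot wanted
R=np.array(s["tcp_rot"]); T=s["position"][:2]; d=T-P; b=np.array([d@ux,d@uy]); 
a=np.arctan2(-b[0],-b[1]); print("a deg",np.degrees(a).round(1),"r",np.linalg.norm(b).round(4),"jaw->a",np.degrees(np.arctan2(-(R[:2,0]@ux),-(R[:2,0]@uy))).round(1))
for t in np.arange(8,a*57.3+4,8) if len(sys.argv)<2 else [float(sys.argv[1])]:
    th=np.radians(t); M=np.array([[np.cos(th),-np.sin(th)],[np.sin(th),np.cos(th)]]); D=P+M@d-T
    v=R.T@np.r_[D,0]/.08; print(t,"trans",v.round(3),"rot y",round(-t/60,3))
E
python3 arc.py
```

```text
9.7 [0.5222 0.1565 0.1981] [ 2.4  3.7 -3.8]
red x 0.0017 0.0278 bar (np.float64(69.2), np.float64(69.2), np.float64(4.6), 147) head (np.float64(69.0), np.float64(69.1), np.float64(13.7), 411)
pointer -0.022 (np.float64(69.0), np.float64(69.0), np.float64(5.2), 103)
pointer -0.016 (np.float64(69.0), np.float64(69.1), np.float64(5.0), 100)
pointer -0.01 (np.float64(69.0), np.float64(69.0), np.float64(5.0), 100)
a deg 55.9 r 0.0595 jaw->a 58.0
8.0 trans [-0.011 -0.     0.103] rot y -0.133
16.0 trans [-0.036 -0.     0.204] rot y -0.267
24.0 trans [-0.075  0.     0.3  ] rot y -0.4
32.0 trans [-0.128  0.     0.39 ] rot y -0.533
40.0 trans [-0.192  0.     0.471] rot y -0.667
48.0 trans [-0.266  0.     0.543] rot y -0.8
56.0 trans [-0.35   0.     0.604] rot y -0.933
```

Emit:
{"method": "arm_command", "body": {
  "translation": [
    [-0.003,0,0.052],
    [-0.011,0,0.103],
    [-0.022,0,0.154],
    [-0.036,0,0.204],
    [-0.036,0,0.204]
  ],
  "rotation": [
    [0,-0.067,0],
    [0,-0.133,0],
    [0,-0.2,0],
    [0,-0.267,0],
    [0,-0.267,0]
  ],
  "grip": [1,1,1,1,1]
}}

```text
time_s: 10.25
position: [0.5293, 0.1413, 0.1981]
tcp_rot: [[-0.846, 0.0, 0.533], [-0.533, 0.001, -0.846], [-0.0, -1.0, -0.0]]
force: [3.0, 5.3, -3.4]
opening: 0.243
```

```bash
python3 arc.py
```

```text
10.25 [0.5293 0.1413 0.1981] [ 3.   5.3 -3.4]
red x 0.0017 0.0278 bar (np.float64(69.3), np.float64(69.3), np.float64(4.7), 145) head (np.float64(69.0), np.float64(69.0), np.float64(13.8), 404)
pointer -0.022 (np.float64(68.8), np.float64(68.8), np.float64(5.3), 103)
pointer -0.016 (np.float64(68.7), np.float64(68.8), np.float64(5.2), 100)
pointer -0.01 (np.float64(68.8), np.float64(68.8), np.float64(5.3), 102)
a deg 39.8 r 0.0599 jaw->a 42.0
8.0 trans [-0.011 -0.     0.104] rot y -0.133
16.0 trans [-0.037 -0.     0.205] rot y -0.267
24.0 trans [-0.077 -0.     0.302] rot y -0.4
32.0 trans [-0.129 -0.     0.392] rot y -0.533
40.0 trans [-0.194 -0.     0.474] rot y -0.667
```

Tracking well: the pointer stayed within 0.4 mm of the mark. I'll continue the arc.

Emit:
{"method": "arm_command", "body": {
  "translation": [
    [-0.003,0,0.052],
    [-0.011,0,0.103],
    [-0.022,0,0.154],
    [-0.036,0,0.204],
    [-0.036,0,0.204]
  ],
  "rotation": [
    [0,-0.067,0],
    [0,-0.133,0],
    [0,-0.2,0],
    [0,-0.267,0],
    [0,-0.267,0]
  ],
  "grip": [1,1,1,1,1]
}}

```text
time_s: 10.8
position: [0.5402, 0.129, 0.1981]
tcp_rot: [[-0.667, -0.0, 0.745], [-0.745, 0.0, -0.667], [-0.0, -1.0, -0.001]]
force: [1.6, 4.2, -2.9]
opening: 0.243
```

```bash
python3 arc.py
```

```text
10.8 [0.5402 0.129  0.1981] [ 1.6  4.2 -2.9]
red x 0.0016 0.0278 bar (np.float64(69.3), np.float64(69.3), np.float64(4.8), 145) head (np.float64(69.0), np.float64(69.0), np.float64(13.8), 391)
pointer -0.022 (np.float64(68.9), np.float64(68.9), np.float64(5.4), 102)
pointer -0.016 (np.float64(68.8), np.float64(68.9), np.float64(5.2), 99)
pointer -0.01 (np.float64(68.8), np.float64(68.7), np.float64(5.2), 99)
a deg 24.1 r 0.0601 jaw->a 26.1
8.0 trans [-0.011 -0.     0.104] rot y -0.133
16.0 trans [-0.036 -0.     0.206] rot y -0.267
24.0 trans [-0.076 -0.     0.303] rot y -0.4
```

Emit:
{"method": "arm_command", "body": {
  "translation": [
    [-0.006,0,0.078],
    [-0.022,0,0.155],
    [-0.046,0,0.23],
    [-0.076,0,0.303],
    [-0.076,0,0.303]
  ],
  "rotation": [
    [0,-0.1,0],
    [0,-0.2,0],
    [0,-0.3,0],
    [0,-0.4,0],
    [0,-0.4,0]
  ],
  "grip": [1,1,1,1,1]
}}

```text
time_s: 11.35
position: [0.562, 0.1175, 0.198]
tcp_rot: [[-0.307, -0.001, 0.952], [-0.952, 0.001, -0.307], [-0.0, -1.0, -0.001]]
force: [0.8, 5.4, -1.6]
opening: 0.243
```

```bash
python3 -c "
from m import *
o,s,k=wlook(['lever_knob','lever_pivot','leg','mark','leg_pointer'],name='w7'); meas(s,k); print(s['force'])
T=s['position'][:2]-O; print('tcp box',T@ux,T@uy)
for n,p in o.items(): print(n,((p[:2]-O)@ux).round(4),((p[:2]-O)@uy).round(4))"
```

```text
lever_knob 0.69 [279.4 281.9] [0.5604 0.1145 0.189 ]
lever_pivot 0.56 [278.  158.3] [0.5795 0.1757 0.189 ]
leg 0.62 [279.3 151.1] [0.5801 0.1758 0.162 ]
mark 0.95 [393.9 148.8] [0.6459 0.1561 0.15  ]
leg_pointer 0.9 [368.8 147.9] [0.6289 0.1623 0.158 ]
red x 0.0014 0.0278 bar (np.float64(69.3), np.float64(69.3), np.float64(4.6), 137) head (np.float64(69.1), np.float64(69.3), np.float64(13.6), 381)
pointer -0.022 (np.float64(69.3), np.float64(69.3), np.float64(4.6), 90)
pointer -0.016 (np.float64(69.5), np.float64(69.2), np.float64(5.2), 104)
pointer -0.01 (np.float64(69.5), np.float64(69.2), np.float64(5.2), 98)
[ 0.75341042  5.37179044 -1.55135846]
tcp box -0.05536882155769219 0.009088457714329303
lever_knob -0.0561 0.0058
lever_pivot -0.0543 0.0698
leg -0.0538 0.07
mark 0.0149 0.069
leg_pointer -0.0032 0.0704
```

View pics/w7.png

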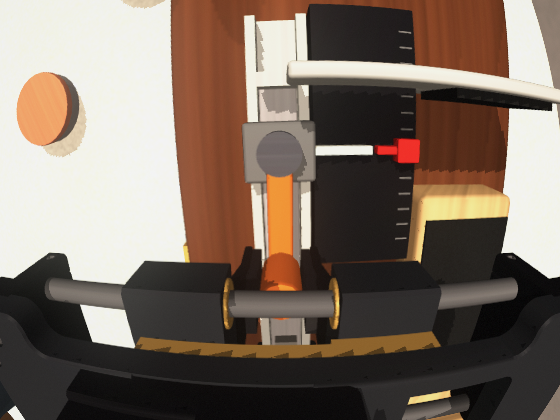

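The lever lies along the rail (knob at (281,278), pivot at (279,153)), and the pointer is level with the red mark (row 150). I'll hold briefly, then check again and hand in.

Emit:
{"method": "arm_command", "body": {
  "translation": [
    [0,0,0],
    [0,0,0],
    [0,0,0],
    [0,0,0],
    [0,0,0]
  ],
  "rotation": [
    [0,0,0],
    [0,0,0],
    [0,0,0],
    [0,0,0],
    [0,0,0]
  ],
  "grip": [1,1,1,1,1]
}}

```text
time_s: 12.15
position: [0.5618, 0.1176, 0.1981]
tcp_rot: [[-0.308, -0.0, 0.952], [-0.952, 0.0, -0.308], [-0.0, -1.0, -0.0]]
force: [0.6, 5.5, -3.0]
opening: 0.244
```

```bash
python3 -c "
from m import *
s,k=cap(); meas(s,k); print(s['opening']); print(bot.hand_in())"
```

```text
12.15 [0.5618 0.1176 0.1981] [ 0.6  5.5 -3. ]
red x 0.0019 0.0278 bar (np.float64(69.3), np.float64(69.3), np.float64(4.6), 142) head (np.float64(69.0), np.float64(68.8), np.float64(13.6), 374)
pointer -0.022 (np.float64(69.5), np.float64(69.3), np.float64(5.1), 101)
pointer -0.016 (np.float64(69.5), np.float64(69.2), np.float64(5.2), 98)
pointer -0.01 (np.float64(69.4), np.float64(69.4), np.float64(5.2), 100)
0.24386522738140415
the job is handed in; nothing more can be done
None
```

The job is done and handed in at about 12.2 s of the 51 s allowed. The hand-in gives no verdict.

- **Plunger and leg:** I pressed the plunger to its stop, where the wrist force reached 20 N, and the leg sprang out.
- **Mark and lever:** I pinched the lever knob and drew the leg back to the mark with the lever still open at about 1.0 rad. I then swung the lever closed around its pivot.
- **Last checks:** The pointer was at 69.4 mm and the mark at 69.2 mm in the box frame, so they agree to about 0.3 mm. The lever was about 0.03 rad from closed by the measured positions of the knob and pivot. The grip on the knob held at 21 mm opening, carrying about 5.5 N from the leg spring.

I assumed that gripping the lever's knob counts as holding the leg, and nothing in the readings could confirm that. An early network reading put the pointer about 5.6 mm past the mark when it was really 3.1 mm off. I used the measurement from the red and white pixels instead. I moved nothing near the tins, brush or applicator, but did not measure their positions again at the end.

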